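Hang the grinding rest to dry, level

ROBOT

A 6-joint arm with a two-finger parallel gripper is mounted at the origin on the work surface. World frame = base frame: x ahead of the robot, y to its left, z up, the work surface at z = 0. Lengths are in m, angles in rad, forces in N, time in s.
With the tool pointing down it reaches from about 0.25 to 0.8 m from the base axis. Payload 3.9 kg.
Tool frame: the origin (TCP) lies midway between the tips of the shut fingers; the grasp point (between the pads) lies 19 mm behind it; z points along the fingers, y is the line along which they close (so a half turn about z gives the same grasp; the last joint's range is limited). The gripper opens to 85 mm and grips with 20 to 120 N. Pads are 22 mm wide; open, the fingers measure 114 mm over their backs; the gripper's body (76 mm by 85 mm) begins 54 mm behind the grasp point. The pads swing forward as they close: fully open they stand 13 mm farther back than shut.
Start: joints at [-1.228, 0.26, -0.138, 1.173, 0, 1.571], TCP at [0.176, -0.494, 0.231] pointing down, gripper open.
Joint ranges: [-2.78, 2.78], [-0.83, 1.72], [-1.28, 1.37], [-1.9, 2.12], [-1.57, 1.48], [-3.14, 3.14]. Speed limits (rad/s): [2.57, 2.57, 3.14, 3.14, 3.14, 3.14].

INTERFACE

Orientations are given as [roll, pitch, yaw] about the fixed x, y, z axes, in that order (R = Rz(yaw) Ry(pitch) Rx(roll)).
In Python, from cell import r gives the robot as it stands.
- The arm moves only by the shell command python3 -m creep 'ROWS' [FORCE]. ROWS is a JSON object of lists of equal length, an entry for each row: "dr": the turn, a rotation vector about the world's x, y, z in rad, a list of three; "translation": the shift along the world's x, y, z in m, a list of three; "grip": the finger opening in m, from 0 to 0.0854. A call has 1 to 20 rows; each row is the pose to reach, as a shift and turn from the pose commanded when the call began; what a row does not reach only later rows make up. A row lasts 1/8 s, in which the tool goes at most 62.5 mm and 10.7 degrees, less where a joint would pass 70% of its speed; a pose out of reach is approached as far as the arm can. A call with a gripper value outside its range is refused whole. The fingers move at their own pace and stop on an object; FORCE is the grip in N (left out, the last holds). Time passes only in rows, so rows that repeat a pose let the fingers close. It gives the time, the measured TCP pose, the force, the opening and the grip force at its end, in the units of the state.
- r.sense(): the state, without advancing time (a new reading comes with each control period).
- r.snapshot(name): name is "scene" or "top"; returns a dict with "color" (420x560x3 uint8, red, green, blue), "camera_matrix" (3x3 intrinsics, pixels), "k1" (the pictures are not rectified: a ray, as slopes to the right and down, at radius r is drawn at 1 + k1 r^2 times it, then the intrinsics apply), "camera_from_world" (4x4, takes a point from world to camera coordinates). Camera axes: x right, y down, z forward; pixel columns grow to the right and rows downward; lengths in m; the calibration is good to about 2 mm. A picture is of the moment at which its call begins. There is no depth.
- r.job_done(): hands the job in; it is judged then, once.
The state is a dict: "clock": time; "joint_positions": joint angles; "joint_vel": joint speeds; "joint_efforts": joint torques, N m; "tool_pos": TCP position; "tcp_rot": TCP orientation; "contact_force": force on the tool from outside, world axes, zero at the start; "torque": the same for the moment, N m; "finger_gap": finger opening in m; "gripper_force": force on a finger pad.
Only numpy, scipy, OpenCV 4.12 (cv2) and the standard library are available. Lean on these libraries where they do the work, as an engineer would, in place of code of your own. Each camera call takes 0.05 s, during which the arm holds its last target. There are 200 camera calls.

TASK

Two L-shaped aluminium tool rests stand in the wooden rack. Take the one in the front slot, nearer the robot, and hang it on the drying stand's peg by the one hole that lets it hang level, slid back along the peg against the collar, and let it go hanging still. The peg's height is set differently each time, so feel for it and press neither rest nor hand hard on the stand; leave the other rest in the rack and the other things on the bench where they are.

Things in the scene. Friction and masses are not known exactly. Their poses are not given: they have to be found in the camera images.
- rest_a: L-shaped aluminium tool rest: a bar 200 mm long (its y), 38 high (z), 6 thick (x), with five house-shaped holes, 14 wide, 18 high (from 15 to 33 above the underside), their upper 7 mm a right-angled peak; on its top edge a grip flange, 6 thick, 30 high, from y = -50 to +50; below it a leg 10 thick, 36 wide, 110 long, centred at y = +65. Bar and flange 162 g, balanced about y = 0; leg 108 g. Origin: middle of the bar's underside
- rest_a_hole1 (a point): centre of rest_a's hole at -52 mm along the bar (its y), at mid-height, 24 above the bar's underside, mid-thickness
- rest_a_hole2 (a point): centre of rest_a's hole at -26 mm along the bar (its y), at mid-height, 24 above the bar's underside, mid-thickness
- rest_a_hole3 (a point): centre of rest_a's hole at +0 mm along the bar (its y), at mid-height, 24 above the bar's underside, mid-thickness
- rest_a_hole4 (a point): centre of rest_a's hole at +26 mm along the bar (its y), at mid-height, 24 above the bar's underside, mid-thickness
- rest_a_hole5 (a point): centre of rest_a's hole at +52 mm along the bar (its y), at mid-height, 24 above the bar's underside, mid-thickness
- rest_b: L-shaped aluminium tool rest: a bar 200 mm long (its y), 38 high (z), 6 thick (x), with five house-shaped holes, 14 wide, 18 high (from 15 to 33 above the underside), their upper 7 mm a right-angled peak; on its top edge a grip flange, 6 thick, 30 high, from y = -50 to +50; below it a leg 10 thick, 42 wide, 94 long, centred at y = -65. Bar and flange 162 g, balanced about y = 0; leg 108 g. Origin: middle of the bar's underside
- rest_b_hole1 (a point): centre of rest_b's hole at -52 mm along the bar (its y), at mid-height, 24 above the bar's underside, mid-thickness
- rest_b_hole2 (a point): centre of rest_b's hole at -26 mm along the bar (its y), at mid-height, 24 above the bar's underside, mid-thickness
- rest_b_hole3 (a point): centre of rest_b's hole at +0 mm along the bar (its y), at mid-height, 24 above the bar's underside, mid-thickness
- rest_b_hole4 (a point): centre of rest_b's hole at +26 mm along the bar (its y), at mid-height, 24 above the bar's underside, mid-thickness
- rest_b_hole5 (a point): centre of rest_b's hole at +52 mm along the bar (its y), at mid-height, 24 above the bar's underside, mid-thickness
- rack: wooden rack fixed to the bench, 150 (x) x 216 (y) mm, its -x side towards the robot. Two 10 mm wide slots along its y, at x = -40 (front, nearer the robot) and x = +40 (rear), each holding one rest upright by the bar's ends, bar along y; which rest is in front varies. Slot floor 125 above the bench, upright tops 147. Origin: centre of its underside
- stand: drying stand fixed to the bench: steel base 130 x 110 x 14 mm, a 16 mm square post 186 high at x = +30, and clamped on it a 30 mm block with one level round steel peg, 9 in diameter, tapered tip, pointing along the stand's -x (towards the robot), at y = 0, from the collar's face at x = +10 to its tip at x = -55. Origin: on the bench under the peg
- under_peg (a point): point on the bench straight below the face of the peg's collar (18 mm in diameter, the stop for the rest). The peg's centre is 185 to 209 mm above it: the block is clamped at another height each time, firmly, and the height is not reported; find it by touch (say, the bar's underside lowered onto the peg) or by eye. The block's top is 6 above the peg's centre
- stone_a: bystander: whetstone on a wooden base, 75 x 220 x 38 mm, in front of the rack, loose
- stone_b: bystander: bare whetstone 65 x 200 x 26 mm, loose
- blank: bystander: wooden knife handle, 125 long, 26 thick, lying beside the stand, loose
- brush: bystander: hand brush lying in front of the stand, loose
- oil: bystander: amber oil bottle, 56 in diameter, 150 high, loose
- cup: bystander: white cup, 76 in diameter, 85 high, loose
- dresser: bystander: grey dressing block 50 x 110 x 35 mm, loose
Things that resemble listed ones, but are neither listed nor needed, are in the scene too. What is shaped like the rest_a but orange is not meant.

How it is judged:
On the way, in this order (a step that is already met when the one before it is completed fails the run):
1. the front rest is lifted out of the rack, its underside more than 150 mm above the bench, the other still in the rear slot (((contact force between rest_a and rack below 0.2 N and height (world z) of rest_a above 0.15 m and x of rest_b in the frame of rack between 0.03 and 0.05 m and y of rest_b in the frame of rack between -0.01 and 0.01 m and z of rest_b in the frame of rack below 0.13 m and angle between rest_b's own z axis and vertical below 0.15 rad) or (contact force between rest_b and rack below 0.2 N and height (world z) of rest_b above 0.15 m and x of rest_a in the frame of rack between 0.03 and 0.05 m and y of rest_a in the frame of rack between -0.01 and 0.01 m and z of rest_a in the frame of rack below 0.13 m and angle between rest_a's own z axis and vertical below 0.15 rad))), for 0.1 s.
2. the peg is through the hole over the rest's balance point (((x of rest_a_hole4 in the frame of stand between -0.045 and 0.012 m and y of rest_a_hole4 in the frame of stand between -0.007 and 0.007 m and z of rest_a_hole4 in the frame of stand between 0.176 and 0.212 m) or (x of rest_b_hole2 in the frame of stand between -0.045 and 0.012 m and y of rest_b_hole2 in the frame of stand between -0.007 and 0.007 m and z of rest_b_hole2 in the frame of stand between 0.176 and 0.212 m))), for 0.2 s.
At the end, for the whole second after the job is handed in: the rest from the front slot hangs at rest on the stand's peg alone, by the hole over its balance point (rest_a: the hole at +26; rest_b: the hole at -26), back against the peg's collar to within 6 mm, upright and level within 5 degrees; the other rest still stands in the rear slot (((x of rest_a_hole4 in the frame of stand between 0.001 and 0.012 m and y of rest_a_hole4 in the frame of stand between -0.007 and 0.007 m and z of rest_a_hole4 in the frame of stand between 0.176 and 0.212 m and angle between rest_a's own z axis and vertical below 0.087 rad and contact force between rest_a and stand above 1.5 N and contact force between rest_a and rack below 0.1 N and linear speed of rest_a below 0.03 m/s and angular speed of rest_a below 0.15 rad/s and x of rest_b in the frame of rack between 0.03 and 0.05 m and y of rest_b in the frame of rack between -0.01 and 0.01 m and z of rest_b in the frame of rack below 0.13 m and angle between rest_b's own z axis and vertical below 0.15 rad) or (x of rest_b_hole2 in the frame of stand between 0.001 and 0.012 m and y of rest_b_hole2 in the frame of stand between -0.007 and 0.007 m and z of rest_b_hole2 in the frame of stand between 0.176 and 0.212 m and angle between rest_b's own z axis and vertical below 0.087 rad and contact force between rest_b and stand above 1.5 N and contact force between rest_b and rack below 0.1 N and linear speed of rest_b below 0.03 m/s and angular speed of rest_b below 0.15 rad/s and x of rest_a in the frame of rack between 0.03 and 0.05 m and y of rest_a in the frame of rack between -0.01 and 0.01 m and z of rest_a in the frame of rack below 0.13 m and angle between rest_a's own z axis and vertical below 0.15 rad))); the robot touches nothing.
It fails at once if the rest pressed on the stand with more than 20 N (contact force between any of rest_a, rest_b and stand above 20 N).
It fails at once if the hand or arm pressed on the stand with more than 20 N (contact force between any of the arm, the fingers and stand above 20 N).
It fails at once if a bystander shifted more than 30 mm (distance of any of stone_a, stone_b, blank, brush, oil, cup, dresser from where it was at the start of the episode above 0.03 m).
It also fails if it takes over 64 s, if anything falls off the work surface, if the arm or the gripper's body presses on something with over 40 N, if the wrist force passes 120 N, or if a joint passes its speed limit or range.

## Working session

There is one attempt and no reset: what is moved stays moved. The work goes in short steps, Python scripts to look and compute and a shell command to move; the robot and the scene stay as the last step left them, time stands still between calls to the robot, and variables do not carry over. Pictures are saved under pics/ and viewed, at most 10 in all, crops included, and the job is handed in when it is done.

```bash
mkdir -p pics
cat > h.py <<'E'
import numpy as np, cv2
from cell import r
def ray(s,u,v):
    K=s["camera_matrix"];d=np.array([s["k1"],0,0,0,0.])
    # r.drawn = ray*(1+k1 r^2)
    x,y=cv2.undistortPoints(np.array([[[u,v]]],float),np.array(K),d)[0,0]
    T=np.array(s["camera_from_world"]);R=T[:3,:3];c=-R.T@T[:3,3]
    return c,R.T@np.array([x,y,1.])
def at_z(s,u,v,z):
    c,d=ray(s,u,v);return c+d*(z-c[2])/d[2]
def proj(s,P):
    T=np.array(s["camera_from_world"]);d=np.array([s["k1"],0,0,0,0.])
    return cv2.projectPoints(np.array(P,float).reshape(-1,1,3),cv2.Rodrigues(T[:3,:3])[0],T[:3,3],np.array(s["camera_matrix"]),d)[0][:,0]
def tri(obs):
    A=np.zeros((3,3));b=np.zeros(3)
    for s,u,v in obs:
        c,d=ray(s,u,v);d/=np.linalg.norm(d);M=np.eye(3)-np.outer(d,d);A+=M;b+=M@c
    return np.linalg.solve(A,b)
def save(s,n,box=None,k=1):
    im=s["color"][:,:,::-1]
    if box: x0,y0,x1,y1=box; im=im[y0:y1,x0:x1]
    cv2.imwrite("pics/"+n,cv2.resize(im,None,fx=k,fy=k,interpolation=cv2.INTER_CUBIC))
E
python3 - <<'E'
from h import *
import pickle
for n in("scene","top"):
    s=r.snapshot(n);save(s,n+"0.png",None,1.4);pickle.dump(s,open(n+"0.pkl","wb"))
    T=np.array(s["camera_from_world"]);print(n,-T[:3,:3].T@T[:3,3],s["k1"],s["camera_matrix"])
x=r.sense();print(x["tool_pos"],x["tcp_rot"],x["contact_force"],x["finger_gap"])
E
```

```text
scene [1.46325816 0.19984377 1.14919666] -0.1864312604686332 [[524.01896902   0.         285.38641684]
 [  0.         524.01896902 211.21480515]
 [  0.           0.           1.        ]]
top [ 0.26369838 -0.0586428   1.12418155] -0.04430890635089199 [[385.44487851   0.         282.28246383]
 [  0.         385.44487851 205.55599448]
 [  0.           0.           1.        ]]
[ 0.17624543 -0.49386191  0.23052241] [-3.13975339e+00  1.77666217e-05  3.42774084e-01] [-0.44088829  0.61800719 -0.24792254] 0.08527853199089468
```

View pics/scene0.png

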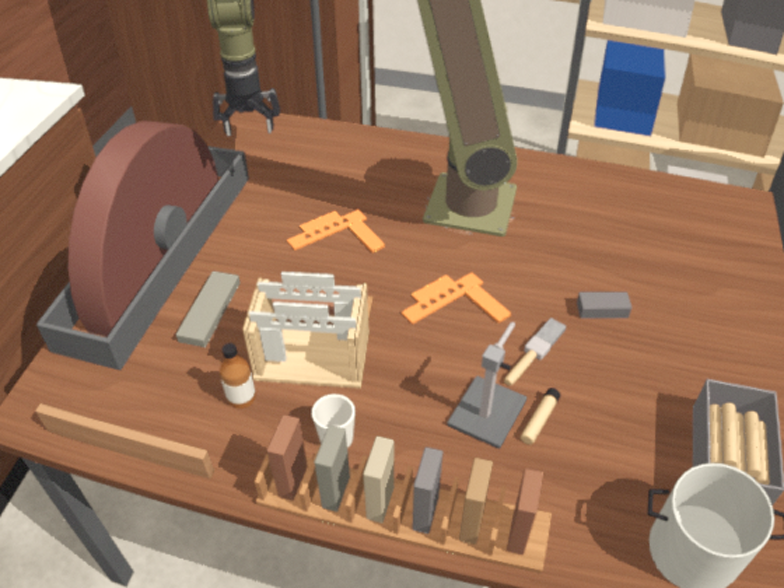

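View pics/top0.png

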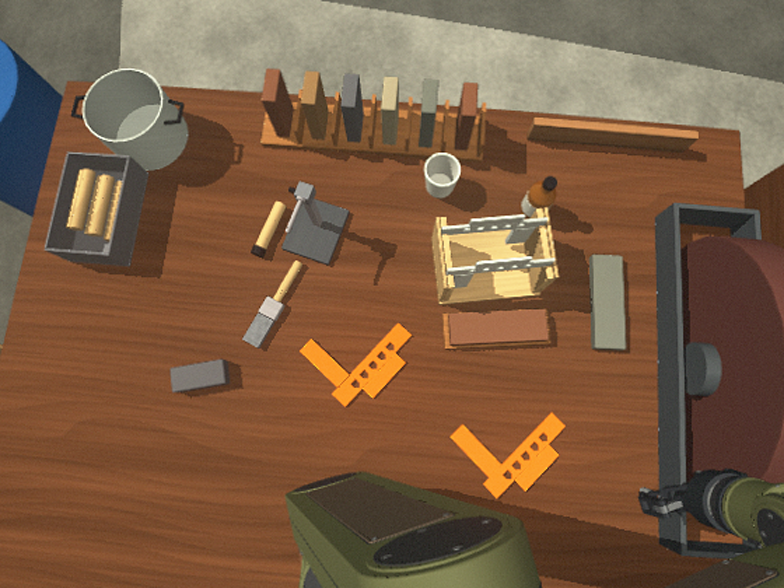

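The white/aluminium pair in the rack is the pair meant (scene 1.4x: front ~(310,292), rear ~(302,322)). The two orange L-shapes at (335,230) and (457,297) are decoys. The front one is the one nearer the robot, lower in the top view at ~(500,267). I'll confirm this in crops.

Run:
```python
import pickle
from h import *
s=pickle.load(open("scene0.pkl","rb"));t=pickle.load(open("top0.pkl","rb"))
def crop(s,b,w):
    x0,y0,x1,y1=b;im=s["color"][y0:y1,x0:x1,::-1];k=w/(x1-x0);return cv2.resize(im,(w,int((y1-y0)*k)),interpolation=cv2.INTER_CUBIC)
def comb(n,A,B):
    h=max(A.shape[0],B.shape[0]);o=np.zeros((h,A.shape[1]+B.shape[1],3),np.uint8);o[:A.shape[0],:A.shape[1]]=A;o[:B.shape[0],A.shape[1]:]=B;cv2.imwrite("pics/"+n,o);print(o.shape)
comb("rackc.png",crop(s,(170,185,270,280),400),crop(t,(300,140,400,220),400))
comb("standc.png",crop(s,(310,220,410,320),400),crop(t,(190,120,270,195),400))
```

```text
(380, 800, 3)
(400, 800, 3)
```

View pics/rackc.png

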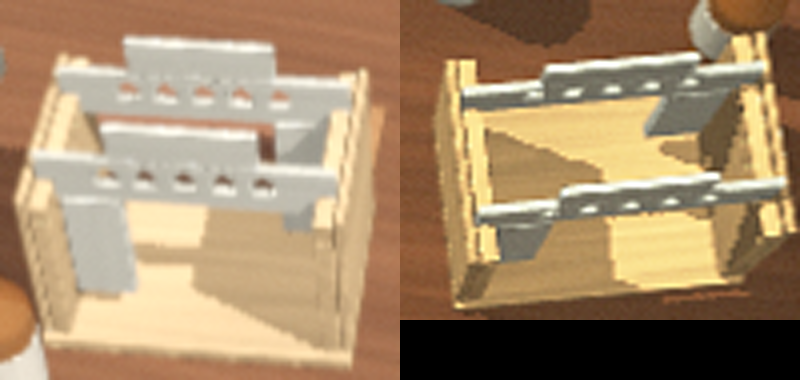

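View pics/standc.png

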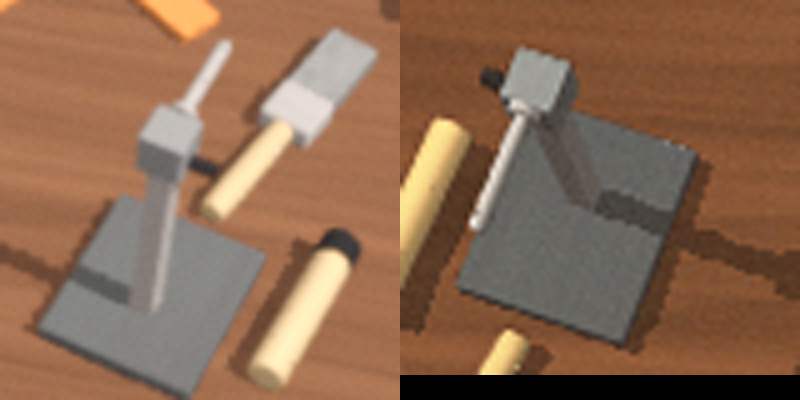

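The crops show two rests in the rack. In the scene crop, the front one (farther from that camera) has its flange top from about (201,194) to (238,196) and its leg on the right, i.e. world +y. The rear one has its leg on the other side. In the top picture the front flange runs from (340,187) to (380,184), with the leg on the left, again +y. The peg's tip is at scene (366,230) / top (205,165) and its collar at scene (357,246) / top (214,142).

Run:
```python
import pickle
from h import *
s=pickle.load(open("scene0.pkl","rb"));t=pickle.load(open("top0.pkl","rb"))
S=lambda x,y,o,k:(o[0]+(x+.5)/k-.5,o[1]+(y+.5)/k-.5)
np.set_printoptions(precision=4,suppress=True)
rs=lambda x,y:S(x,y,(170,185),4); rt=lambda x,y:S(x-400,y,(300,140),4)
ss=lambda x,y:S(x,y,(310,220),4); st=lambda x,y:S(x-400,y,(190,120),5)
pairs={"flange+y":(rs(274,46),rt(561,187)),"flange-y":(rs(125,38),rt(718,176)),
"peg tip":(ss(226,43),st(476,226)),"peg collar":(ss(187,107),st(523,107)),
"blocktop c":(ss(170,125),st(540,78))}
for n,(a,b) in pairs.items():
    p=tri([(s,*a),(t,*b)]);print(n,p,"reproj",proj(s,p)[0]-a,proj(t,p)[0]-b)
print("flange top@.193",at_z(t,*rt(561,187),.193),at_z(t,*rt(718,176),.193),at_z(s,*rs(274,46),.193),at_z(s,*rs(125,38),.193))
print("bar ends@.163 top",at_z(t,*rt(477,210),.163),at_z(t,*rt(785,187),.163))
c=[at_z(t,*st(*q),.014) for q in((695,150),(625,343),(458,285))];print("base top",c)
c=[at_z(s,*ss(*q),.014) for q in((125,195),(265,258),(187,398),(40,328))];print("base scene",c, np.mean(c,0))
e=[c[1]-c[0],c[2]-c[1],c[3]-c[2],c[0]-c[3]];print([(np.linalg.norm(v),np.degrees(np.arctan2(v[1],v[0]))) for v in e])
```

```text
flange+y [ 0.5281 -0.1751  0.1958] reproj [-0.1111 -0.0185] [-0.1187  0.0195]
flange-y [ 0.5444 -0.2739  0.1939] reproj [0.1493 0.0359] [ 0.1642 -0.0304]
peg tip [0.5577 0.1703 0.1897] reproj [-0.2033  0.0171] [-0.2019  0.014 ]
peg collar [0.6215 0.1544 0.1953] reproj [-0.7057  0.0417] [-0.6673  0.0454]
blocktop c [0.6381 0.1472 0.1953] reproj [-0.5478  0.0282] [-0.5111  0.0361]
flange top@.193 [ 0.5289 -0.1757  0.193 ] [ 0.5445 -0.2736  0.193 ] [ 0.5253 -0.1758  0.193 ] [ 0.5435 -0.2747  0.193 ]
bar ends@.163 top [ 0.5176 -0.1264  0.163 ] [ 0.5499 -0.3242  0.163 ]
base top [array([0.6725, 0.0854, 0.014 ]), array([0.5477, 0.1142, 0.014 ]), array([0.5751, 0.2187, 0.014 ])]
base scene [array([0.5514, 0.1194, 0.014 ]), array([0.5811, 0.2217, 0.014 ]), array([0.7048, 0.1892, 0.014 ]), array([0.675 , 0.0863, 0.014 ])] [0.6281 0.1541 0.014 ]
[(np.float64(0.10649389865964853), np.float64(73.78713633388053)), (np.float64(0.12781782392312818), np.float64(-14.716107202669951)), (np.float64(0.10714871702463351), np.float64(-106.11447543821404)), (np.float64(0.12798635456370086), np.float64(164.98876749648477))]
```

```bash
python3 -m creep '{"translation":[[0,0.05,0.04],[0.02,0.1,0.08],[0.05,0.15,0.12],[0.09,0.19,0.12],[0.14,0.22,0.12],[0.19,0.25,0.12],[0.24,0.27,0.12],[0.3,0.285,0.12],[0.355,0.295,0.09],[0.355,0.295,0.06],[0.355,0.295,0.06],[0.355,0.295,0.06]],"dr":[[0,0,0.17],[0,0,0.34],[0,0,0.51],[0,0,0.68],[0,0,0.85],[0,0,1.02],[0,0,1.19],[0,0,1.3],[0,0,1.391],[0,0,1.391],[0,0,1.391],[0,0,1.391]],"grip":[0.085,0.085,0.085,0.085,0.085,0.085,0.085,0.085,0.085,0.085,0.085,0.085]}' 40
python3 - <<'E'
from h import *
import pickle
for n in("scene","top"):
    s=r.snapshot(n);pickle.dump(s,open(n+"1.pkl","wb"))
    x0,y0,x1,y1=(150,120,310,300) if n=="scene" else (280,120,440,300)
    im=cv2.resize(s["color"][y0:y1,x0:x1,::-1],None,fx=2.5,fy=2.5,interpolation=cv2.INTER_CUBIC)
    o=im if n=="scene" else np.hstack([o,im])
cv2.imwrite("pics/appr.png",o)
E
```

```text
clock: 1.6
tool_pos: [0.5312, -0.1996, 0.2924]
tcp_rot: [3.141, 0.0, 1.733]
contact_force: [0.7, -0.5, 0.7]
finger_gap: 0.0849
gripper_force: 0.0
```

View pics/appr.png

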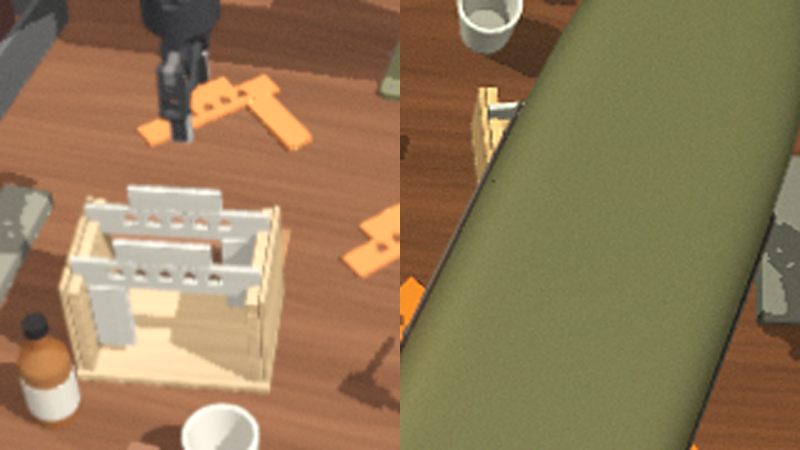

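The crop shows the open fingers at about (183,135), over the rack and lined up with the front flange. The arm hides the top view. I'll go down and grip.

```bash
python3 -m creep '{"translation":[[0,0,-0.04],[0,0,-0.08],[0,0,-0.11],[0,0,-0.127],[0,0,-0.127],[0,0,-0.127],[0,0,-0.127],[0,0,-0.127],[0,0,-0.127],[0,0,-0.127]],"dr":[[0,0,0],[0,0,0],[0,0,0],[0,0,0],[0,0,0],[0,0,0],[0,0,0],[0,0,0],[0,0,0],[0,0,0]],"grip":[0.085,0.085,0.085,0.085,0.085,0.03,0.015,0.01,0.01,0.01]}' 60
```

```text
clock: 2.95
tool_pos: [0.5315, -0.1994, 0.1644]
tcp_rot: [3.142, 0.0, 1.734]
contact_force: [0.2, -0.0, -0.1]
finger_gap: 0.0099
gripper_force: 0.0
```

```bash
python3 -m creep '{"translation":[[0,0,0],[0,0,0],[0,0,0],[0,0,0]],"dr":[[0,0,0],[0,0,0],[0,0,0],[0,0,0]],"grip":[0.006,0.002,0.0,0.0]}' 60
```

```text
clock: 3.45
tool_pos: [0.5314, -0.1995, 0.1644]
tcp_rot: [-3.141, -0.0, 1.734]
contact_force: [-0.8, 0.3, 2.5]
finger_gap: 0.0045
gripper_force: 59.9
```

```bash
python3 -m creep '{"translation":[[0,0,0.01],[0,0,0.03],[0,0,0.06],[0,0,0.1],[0,0,0.14],[0,0,0.16],[0,0,0.16],[0,0,0.16],[0,0,0.16]],"dr":[[0,0,0],[0,0,0],[0,0,0],[0,0,0],[0,0,0],[0,0,0],[0,0,0],[0,0,0],[0,0,0]],"grip":[0,0,0,0,0,0,0,0,0]}' 60
python3 - <<'E'
from h import *
x=r.sense();print(x["torque"],x["contact_force"])
E
```

```text
clock: 4.58
tool_pos: [0.5307, -0.1991, 0.3227]
tcp_rot: [-3.139, -0.002, 1.734]
contact_force: [0.4, -0.1, -3.1]
finger_gap: 0.005
gripper_force: 59.1
[ 0.00276686 -0.01951386 -0.01050342] [ 0.36438803 -0.10082929 -3.10450025]
```

```bash
python3 -m creep '{"translation":[[-0.01,0.02,0],[-0.03,0.06,0],[-0.04,0.11,0],[-0.04,0.16,0],[-0.04,0.21,0],[-0.04,0.26,0],[-0.04,0.31,0],[-0.03,0.35,0],[-0.015,0.37,0],[-0.007,0.378,0],[-0.007,0.378,0],[-0.007,0.378,0],[-0.007,0.378,0],[-0.007,0.378,0]],"dr":[[0,0,-0.05],[0,0,-0.1],[0,0,-0.15],[0,0,-0.2],[0,0,-0.25],[0,0,-0.3],[0,0,-0.35],[0,0,-0.4],[0,0,-0.426],[0,0,-0.426],[0,0,-0.426],[0,0,-0.426],[0,0,-0.426],[0,0,-0.426]],"grip":[0,0,0,0,0,0,0,0,0,0,0,0,0,0]}' 60
python3 - <<'E'
from h import *
import pickle
for n in("scene","top"):
    s=r.snapshot(n);pickle.dump(s,open(n+"2.pkl","wb"))
    x0,y0,x1,y1=(300,100,430,290) if n=="scene" else (150,80,280,270)
    im=cv2.resize(s["color"][y0:y1,x0:x1,::-1],None,fx=3,fy=3,interpolation=cv2.INTER_CUBIC)
    o=im if n=="scene" else np.hstack([o,im])
cv2.imwrite("pics/pre.png",o)
E
```

```text
clock: 6.32
tool_pos: [0.5242, 0.1779, 0.3246]
tcp_rot: [3.141, -0.0, 1.307]
contact_force: [-0.4, 0.6, -2.9]
finger_gap: 0.0052
gripper_force: 59.1
```

View pics/pre.png

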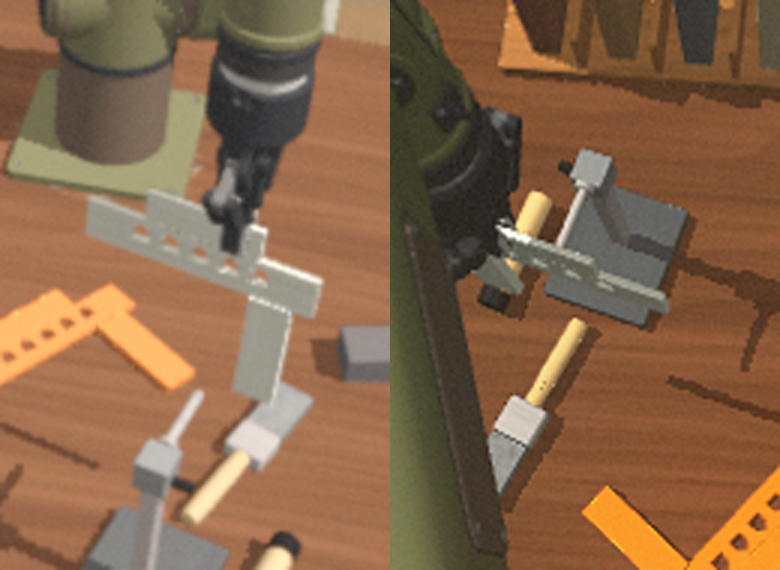

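The crop shows the rest held level in front of the stand, leg at +y. In the scene half, holes 1–3 are at crop (140,231), (171,241), (199,250). Next I'll fit the held rest's pose and the peg's axis.

```bash
cat > fit.py <<'E'
import pickle
from h import *
from scipy.optimize import least_squares
np.set_printoptions(precision=4,suppress=True)
s=pickle.load(open("scene2.pkl","rb"));t=pickle.load(open("top0.pkl","rb"));s0=pickle.load(open("scene0.pkl","rb"));t2=pickle.load(open("top2.pkl","rb"))
C=lambda x,y,o=(300,100),k=3:np.array((o[0]+(x+.5)/k-.5,o[1]+(y+.5)/k-.5))
M=np.array([[3,-100,38],[3,100,38],[3,100,0],[3,-50,68],[3,-52,24],[3,-26,24],[3,0,24],[5,47,-110],[5,83,-110]])/1000
U=np.array([C(*p) for p in((88,198),(323,279),(317,315),(149,190),(140,231),(171,241),(199,250),(235,393),(276,403))])
def W(p):
    c,n=np.cos(p[3]),np.sin(p[3]);return M@np.array([[c,-n,0],[n,c,0],[0,0,1]]).T+p[:3]
use=np.arange(len(M))
f=lambda p:(proj(s,W(p))-U).ravel()
q=least_squares(f,[.517,.153,.285,-.26],loss="soft_l1")
p=q.x;print("rest",p,"res",f(p).reshape(-1,2))
print("hole4",p[:3]+np.array([-.026*np.sin(p[3]),.026*np.cos(p[3]),.024]))
# peg centreline: bright pixels
for nm,im,box in(("scene",s0,(354,229,370,248)),("top",t,(203,140,218,167))):
    x0,y0,x1,y1=box;g=im["color"][y0:y1,x0:x1].astype(int).sum(2);print(nm);print(g)
E
python3 fit.py
```

```text
rest [ 0.528   0.1544  0.2966 -0.2286] res [[-0.2965  0.2321]
 [ 0.4743  0.2257]
 [-0.1941  0.0301]
 [-0.393  -0.3217]
 [ 0.271  -0.125 ]
 [-0.0198 -0.0182]
 [ 0.7998  0.4688]
 [-0.1205 -1.2892]
 [-0.3971  0.3169]]
hole4 [0.5339 0.1797 0.3206]
scene
[[321 366 439 463 438 413 390 389 377 385 390 406 418 404 388 370]
 [324 367 391 391 370 378 371 379 386 387 450 521 558 501 400 378]
 [361 379 376 373 375 368 370 370 379 417 526 604 632 570 404 378]
 [362 366 367 365 374 369 364 370 397 487 596 636 624 544 402 371]
 [372 373 367 371 371 368 371 373 439 567 650 667 605 482 379 375]
 [375 379 377 378 376 379 382 415 526 626 667 645 540 417 371 365]
 [381 379 378 378 380 380 391 473 589 658 655 577 452 384 373 379]
 [372 372 370 378 378 380 427 548 639 668 620 496 401 368 371 380]
 [356 360 363 364 365 390 494 609 669 653 561 420 372 369 378 379]
 [352 353 359 359 376 451 572 654 665 600 468 384 377 373 368 374]
 [356 357 357 356 407 528 619 652 636 531 396 359 361 357 365 366]
 [356 357 352 381 488 601 641 623 566 431 360 351 358 352 360 358]
 [369 363 379 448 574 651 662 605 483 379 360 
[... 1429 characters left out ...]
7 308]
 [161 181 177 172 495 635 496 335 291 298 304 296 296 301 307]
 [175 166 169 235 650 568 409 276 289 296 294 298 309 309 301]
 [171 183 174 483 637 514 347 273 296 307 297 295 305 305 306]
 [175 171 288 646 591 440 296 296 289 305 297 311 316 309 301]
 [165 163 397 652 528 367 278 302 314 306 295 309 303 312 310]
 [169 168 537 624 462 312 283 304 298 296 306 307 313 300 310]
 [168 292 451 552 391 260 303 299 296 304 301 310 312 293 316]
 [164 528 599 488 324 228 302 297 296 304 313 311 307 313 302]
 [260 725 577 416 280 284 303 305 299 309 319 305 311 319 313]
 [261 499 498 345 260 295 295 291 292 318 303 306 314 296 303]
 [239 275 300 248 290 299 308 295 300 316 314 316 313 311 316]]
```

```bash
cat > fit2.py <<'E'
exec(open("fit.py").read().split("use=")[0])
def plane(im,a,b):
    c,d=ray(im,*a);_,e=ray(im,*b);n=np.cross(d,e);return n/np.linalg.norm(n),c
n1,c1=plane(s0,(364.05,234),(359.05,242));n2,c2=plane(t,(211.5,150),(207.5,160))
u=np.cross(n1,n2);u/=np.linalg.norm(u);u*=np.sign(u[0])
for x in(.558,.62):
    P=np.linalg.solve([n1,n2,[1,0,0]],[n1@c1,n2@c2,x]);print("peg at",P)
print("dir",u,np.degrees(np.arctan2(u[1],u[0])))
tcp=np.array([.5242,.1779,.3246]);yaw=1.307-np.pi/2
c,n=np.cos(yaw),np.sin(yaw);X=np.array([c,n,0]);Y=np.array([-n,c,0]);Z=np.array([0,0,1])
def Wq(q): # a along-bar, z underside, roll about X
    R=np.column_stack([X,Y,Z])@cv2.Rodrigues(np.array([q[2],0,0]))[0];return R,tcp*[1,1,0]+q[0]*Y+q[1]*Z
def f(q):
    R,o=Wq(q);return (proj(s,M@R.T+o)-U)[:7].ravel()
q=least_squares(f,[-.026,.285,0],loss="soft_l1").x
R,o=Wq(q);print("a,z,roll",q,"res",f(q).reshape(-1,2));h=o+R@[0,.026,.024];print("hole4",h)
E
python3 fit2.py
```

```text
peg at [0.558  0.1695 0.1842]
peg at [0.62   0.1537 0.1864]
dir [ 0.9681 -0.248   0.0351] -14.366743391027628
a,z,roll [-0.0244  0.2877  0.027 ] res [[ 0.4467  0.2926]
 [-0.5589  0.0016]
 [-0.78   -0.1306]
 [-0.4905 -0.344 ]
 [ 0.6604 -0.1629]
 [ 0.1206 -0.0964]
 [ 0.7044  0.3549]]
hole4 [0.5245 0.1788 0.3124]
```

```bash
python3 -m creep '{"translation":[[0.02,-0.005,0],[0.045,-0.012,0],[0.0625,-0.0168,0],[0.0625,-0.0168,-0.02],[0.0625,-0.0168,-0.045],[0.0625,-0.0168,-0.06],[0.0625,-0.0168,-0.065],[0.0625,-0.0168,-0.065],[0.0625,-0.0168,-0.065],[0.0625,-0.0168,-0.065]],"dr":[[0,0,0],[0,0,0],[0,0,0],[0,0,0],[0,0,0],[0,0,0],[0,0,0],[0,0,0],[0,0,0],[0,0,0]],"grip":[0,0,0,0,0,0,0,0,0,0]}' 60
python3 -m creep '{"translation":[[0,0,-0.003],[0,0,-0.006],[0,0,-0.006],[0,0,-0.008],[0,0,-0.009],[0,0,-0.009],[0,0,-0.009]],"dr":[[0,0,0],[0,0,0],[0,0,0],[0,0,0],[0,0,0],[0,0,0],[0,0,0]],"grip":[0,0,0,0,0,0,0]}'
```

```text
clock: 7.68
tool_pos: [0.5874, 0.1619, 0.2602]
tcp_rot: [3.14, -0.001, 1.308]
contact_force: [0.3, -0.4, -3.4]
finger_gap: 0.0053
gripper_force: 59.2
clock: 8.55
tool_pos: [0.587, 0.1617, 0.2503]
tcp_rot: [3.142, -0.0, 1.308]
contact_force: [0.3, 0.4, -2.7]
finger_gap: 0.0047
gripper_force: 59.2
```

```bash
python3 -m creep '{"translation":[[0,0,-0.001],[0,0,-0.002],[0,0,-0.003],[0,0,-0.003]],"dr":[[0,0,0],[0,0,0],[0,0,0],[0,0,0]],"grip":[0,0,0,0]}'
```

```text
clock: 9.05
tool_pos: [0.5869, 0.1617, 0.2472]
tcp_rot: [-3.141, 0.0, 1.308]
contact_force: [0.3, -0.2, -2.6]
finger_gap: 0.0054
gripper_force: 59.2
```

```bash
python3 -m creep '{"translation":[[0,0,-0.001],[0,0,-0.002],[0,0,-0.003],[0,0,-0.003]],"dr":[[0,0,0],[0,0,0],[0,0,0],[0,0,0]],"grip":[0,0,0,0]}'
```

```text
clock: 9.55
tool_pos: [0.5869, 0.1617, 0.2442]
tcp_rot: [-3.141, 0.0, 1.308]
contact_force: [-0.2, -0.1, -2.9]
finger_gap: 0.0051
gripper_force: 59.2
```

```bash
python3 -m creep '{"translation":[[0,0,-0.001],[0,0,-0.002],[0,0,-0.003],[0,0,-0.003]],"dr":[[0,0,0],[0,0,0],[0,0,0],[0,0,0]],"grip":[0,0,0,0]}'
```

```text
clock: 10.05
tool_pos: [0.5869, 0.1617, 0.2412]
tcp_rot: [-3.141, 0.0, 1.308]
contact_force: [0.7, -0.7, -3.2]
finger_gap: 0.0051
gripper_force: 59.2
```

```bash
python3 -m creep '{"translation":[[0,0,-0.001],[0,0,-0.002],[0,0,-0.003],[0,0,-0.003]],"dr":[[0,0,0],[0,0,0],[0,0,0],[0,0,0]],"grip":[0,0,0,0]}'
```

```text
clock: 10.55
tool_pos: [0.5869, 0.1617, 0.2382]
tcp_rot: [-3.141, 0.0, 1.308]
contact_force: [0.1, -0.2, -2.0]
finger_gap: 0.0051
gripper_force: 59.2
```

```bash
python3 -m creep '{"translation":[[0,0,-0.001],[0,0,-0.002],[0,0,-0.002]],"dr":[[0,0,0],[0,0,0],[0,0,0]],"grip":[0,0,0]}'
```

```text
clock: 10.92
tool_pos: [0.5869, 0.1617, 0.2362]
tcp_rot: [-3.141, 0.0, 1.308]
contact_force: [-0.4, 0.3, -2.0]
finger_gap: 0.0051
gripper_force: 59.2
```

```bash
python3 -m creep '{"translation":[[0,0,-0.001],[0,0,-0.002],[0,0,-0.002]],"dr":[[0,0,0],[0,0,0],[0,0,0]],"grip":[0,0,0]}'
```

```text
clock: 11.3
tool_pos: [0.5869, 0.1617, 0.2342]
tcp_rot: [-3.141, 0.0, 1.308]
contact_force: [-0.3, 0.4, -2.2]
finger_gap: 0.0047
gripper_force: 59.2
```

```bash
python3 -m creep '{"translation":[[0,0,-0.001],[0,0,-0.002],[0,0,-0.002]],"dr":[[0,0,0],[0,0,0],[0,0,0]],"grip":[0,0,0]}'
```

```text
clock: 11.68
tool_pos: [0.587, 0.1618, 0.2324]
tcp_rot: [3.142, -0.0, 1.308]
contact_force: [0.2, -0.0, -2.6]
finger_gap: 0.0051
gripper_force: 59.4
```

```bash
python3 -m creep '{"translation":[[0,0,-0.001],[0,0,-0.002],[0,0,-0.002]],"dr":[[0,0,0],[0,0,0],[0,0,0]],"grip":[0,0,0]}'
```

```text
clock: 12.05
tool_pos: [0.5871, 0.1618, 0.232]
tcp_rot: [3.14, -0.001, 1.308]
contact_force: [-2.0, -1.5, 6.3]
finger_gap: 0.0046
gripper_force: 60.8
```

```bash
python3 -m creep '{"translation":[[0,0,0.004],[0,0,0.012],[-0.02,0.0054,0.014],[-0.045,0.0121,0.014],[-0.055,0.0148,0.014],[-0.055,0.0148,0.014],[-0.055,0.0148,0],[-0.055,0.0148,-0.018],[-0.055,0.0148,-0.0252],[-0.055,0.0148,-0.0252],[-0.055,0.0148,-0.0252]],"dr":[[0,0,0],[0,0,0],[0,0,0],[0,0,0],[0,0,0],[0,0,0],[0,0,0],[0,0,0],[0,0,0],[0,0,0],[0,0,0]],"grip":[0,0,0,0,0,0,0,0,0,0,0]}'
python3 - <<'E'
from h import *
import pickle
for n in("scene","top"):
    s=r.snapshot(n);pickle.dump(s,open(n+"3.pkl","wb"))
    x0,y0,x1,y1=(315,180,415,280) if n=="scene" else (180,110,280,210)
    im=cv2.resize(s["color"][y0:y1,x0:x1,::-1],None,fx=4,fy=4,interpolation=cv2.INTER_CUBIC)
    o=im if n=="scene" else np.hstack([o,im])
cv2.imwrite("pics/pre2.png",o)
E
```

```text
clock: 13.42
tool_pos: [0.5325, 0.1766, 0.2054]
tcp_rot: [3.141, -0.0, 1.308]
contact_force: [0.4, 0.5, -2.6]
finger_gap: 0.005
gripper_force: 59.2
```

View pics/pre2.png

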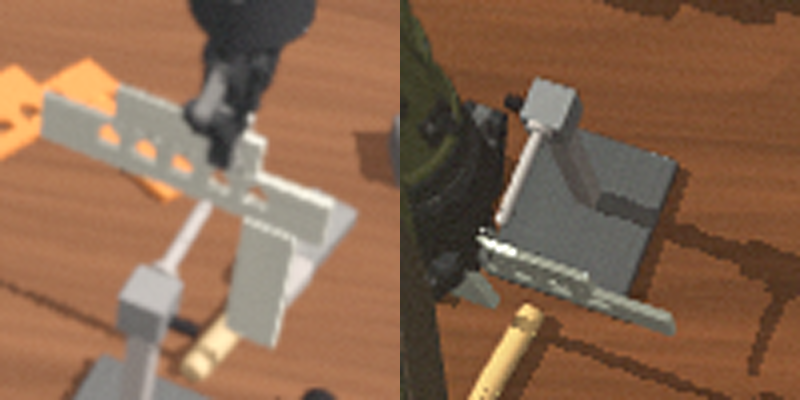

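The crop shows the bar just short of the peg tip. Holes in the scene half are at (108,136), (145,149), (181,164), ~(218,181, partly hidden by a finger) and (255,197), and the peg tip is at (208,204). I'll compute the lateral offset between hole and peg.

```bash
cat > fit3.py <<'E'
import io,contextlib
with contextlib.redirect_stdout(io.StringIO()): exec(open("fit2.py").read())
s=pickle.load(open("scene3.pkl","rb"));tt=pickle.load(open("top3.pkl","rb"));D=lambda x,y:C(x,y,(315,180),4)
M=np.array([[3,-100,38],[3,-100,0],[3,100,38],[3,100,0],[3,-50,68],[3,-52,24],[3,-26,24],[3,0,24],[3,52,24]])/1000
U=np.array([D(*p) for p in((43,90),(43,134),(333,200),(328,246),(118,85),(108,136),(145,149),(181,164),(255,197))])
tcp=np.array([.5325,.1766,.2054]);yaw=1.308-np.pi/2
def Wq(q):
    c,n=np.cos(yaw+q[3]),np.sin(yaw+q[3]);R=np.array([[c,-n,0],[n,c,0],[0,0,1]])@cv2.Rodrigues(np.array([q[2],0,0]))[0]
    return R,tcp*[1,1,0]+R@[0,q[0],0]+[0,0,q[1]]
f=lambda q:np.r_[(proj(s,M@Wq(q)[0].T+Wq(q)[1])-U).ravel(),q[3]*50]
q=least_squares(f,[-.026,.166,0,0],loss="soft_l1").x
print("a,z,roll,dyaw",q,"res",f(q)[:-1].reshape(-1,2))
R,o=Wq(q);h=o+R@[0,.026,.0225]
print("hole pt",h,"signed dist to scene plane (+y):",(n1*np.sign(n1[1]))@(h-c1), "top plane:",(n2*np.sign(n2[1]))@(h-c2))
print("normals",n1,n2)
# top view: bar ends / overlay for peg line
T=proj(tt,o+R@np.array([.003,-.1,.038]));print("top pred of bar -y far top corner in crop",(T-[180,110])*4+[400,0])
T=proj(tt,o+R@np.array([.003,-.05,.068]));print("flange -y far",(T-[180,110])*4+[400,0])
E
python3 fit3.py
```

```text
a,z,roll,dyaw [-0.0251  0.1681  0.0132 -0.0025] res [[ 0.1313  0.7577]
 [-0.5087  0.1432]
 [-0.1376  1.0571]
 [-1.0529 -0.141 ]
 [-0.3364  0.2224]
 [ 0.2844 -0.4345]
 [ 0.2005 -0.1368]
 [ 0.4711 -0.2958]
 [ 0.8164 -1.2375]]
hole pt [0.5327 0.1772 0.1906] signed dist to scene plane (+y): -0.0008301165957447355 top plane: 0.0032546461361364744
normals [-0.2484 -0.9325  0.2623] [0.2269 0.9278 0.2963]
top pred of bar -y far top corner in crop [[667.1441 311.3148]]
flange -y far [[585.5407 270.7536]]
```

```bash
python3 -m creep '{"translation":[[0.01,-0.0026,0],[0.0174,-0.0046,0],[0.0213,-0.0056,0],[0.0213,-0.0056,0],[0.0213,-0.0056,0]],"dr":[[0,0,0],[0,0,0],[0,0,0],[0,0,0],[0,0,0]],"grip":[0,0,0,0,0]}'
```

```text
clock: 14.15
tool_pos: [0.5531, 0.1709, 0.205]
tcp_rot: [-3.141, 0.0, 1.308]
contact_force: [-0.1, -0.7, -2.7]
finger_gap: 0.0054
gripper_force: 59.3
```

```bash
python3 -m creep '{"translation":[[0.001,-0.0003,0],[0.002,-0.0005,0],[0.003,-0.0008,0],[0.003,-0.0008,0]],"dr":[[0,0,0],[0,0,0],[0,0,0],[0,0,0]],"grip":[0,0,0,0]}'
```

```text
clock: 14.65
tool_pos: [0.5563, 0.1702, 0.2051]
tcp_rot: [3.141, -0.0, 1.308]
contact_force: [0.3, -0.3, -1.9]
finger_gap: 0.0049
gripper_force: 59.3
```

```bash
python3 -m creep '{"translation":[[0.001,-0.0003,0],[0.002,-0.0005,0],[0.003,-0.0008,0],[0.003,-0.0008,0]],"dr":[[0,0,0],[0,0,0],[0,0,0],[0,0,0]],"grip":[0,0,0,0]}'
```

```text
clock: 15.15
tool_pos: [0.5593, 0.1693, 0.2051]
tcp_rot: [-3.142, -0.0, 1.308]
contact_force: [0.2, -0.1, -2.8]
finger_gap: 0.0047
gripper_force: 59.3
```

```bash
python3 -m creep '{"translation":[[0.001,-0.0003,0],[0.002,-0.0005,0],[0.003,-0.0008,0],[0.003,-0.0008,0]],"dr":[[0,0,0],[0,0,0],[0,0,0],[0,0,0]],"grip":[0,0,0,0]}'
```

```text
clock: 15.65
tool_pos: [0.5623, 0.1685, 0.2051]
tcp_rot: [-3.142, 0.0, 1.308]
contact_force: [-0.5, 0.8, -3.6]
finger_gap: 0.0051
gripper_force: 59.3
```

```bash
python3 -m creep '{"translation":[[0.001,-0.0003,0],[0.002,-0.0005,0],[0.003,-0.0008,0],[0.003,-0.0008,0]],"dr":[[0,0,0],[0,0,0],[0,0,0],[0,0,0]],"grip":[0,0,0,0]}'
```

```text
clock: 16.15
tool_pos: [0.5654, 0.1677, 0.2051]
tcp_rot: [3.142, -0.0, 1.308]
contact_force: [0.5, 0.1, -2.9]
finger_gap: 0.0049
gripper_force: 59.3
```

```bash
python3 -m creep '{"translation":[[0.002,-0.0005,0],[0.004,-0.001,0],[0.006,-0.0015,0],[0.006,-0.0015,0]],"dr":[[0,0,0],[0,0,0],[0,0,0],[0,0,0]],"grip":[0,0,0,0]}'
python3 - <<'E'
from h import *
import pickle
for n in("scene","top"):
    s=r.snapshot(n);pickle.dump(s,open(n+"4.pkl","wb"))
    x0,y0,x1,y1=(325,190,405,270) if n=="scene" else (180,120,260,200)
    im=cv2.resize(s["color"][y0:y1,x0:x1,::-1],None,fx=5,fy=5,interpolation=cv2.INTER_CUBIC)
    o=im if n=="scene" else np.hstack([o,im])
cv2.imwrite("pics/ins.png",o)
E
```

```text
clock: 16.65
tool_pos: [0.5715, 0.1662, 0.2051]
tcp_rot: [3.142, -0.0, 1.308]
contact_force: [0.3, -0.5, -2.6]
finger_gap: 0.0055
gripper_force: 59.3
```

View pics/ins.png

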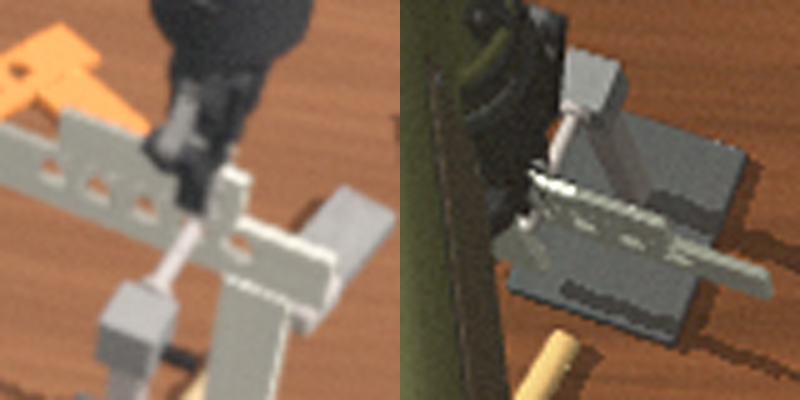

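The crop shows the peg's shaft entering the bar at (195,220), at hole 4: three holes are free on the left and one on the right. Nothing resists, so I'll keep sliding.

```bash
python3 -m creep '{"translation":[[0.004,-0.001,0],[0.008,-0.0021,0],[0.012,-0.0031,0],[0.016,-0.0042,0],[0.018,-0.0047,0],[0.018,-0.0047,0]],"dr":[[0,0,0],[0,0,0],[0,0,0],[0,0,0],[0,0,0],[0,0,0]],"grip":[0,0,0,0,0,0]}'
```

```text
clock: 17.5
tool_pos: [0.5894, 0.1615, 0.205]
tcp_rot: [-3.142, 0.0, 1.308]
contact_force: [0.0, -0.7, -2.2]
finger_gap: 0.005
gripper_force: 59.3
```

```bash
python3 -m creep '{"translation":[[0.004,-0.001,0],[0.008,-0.0021,0],[0.012,-0.0031,0],[0.015,-0.0039,0],[0.018,-0.0047,0],[0.018,-0.0047,0]],"dr":[[0,0,0],[0,0,0],[0,0,0],[0,0,0],[0,0,0],[0,0,0]],"grip":[0,0,0,0,0,0]}'
```

```text
clock: 18.25
tool_pos: [0.6075, 0.1568, 0.205]
tcp_rot: [3.142, -0.0, 1.308]
contact_force: [0.8, -1.0, -3.3]
finger_gap: 0.0051
gripper_force: 59.2
```

Next, small steps until the collar is felt.

```bash
python3 -m creep '{"translation":[[0.002,-0.0005,0],[0.004,-0.001,0],[0.005,-0.0013,0],[0.005,-0.0013,0]],"dr":[[0,0,0],[0,0,0],[0,0,0],[0,0,0]],"grip":[0,0,0,0]}'
```

```text
clock: 18.75
tool_pos: [0.6123, 0.1555, 0.2051]
tcp_rot: [-3.142, -0.0, 1.308]
contact_force: [-0.3, 0.3, -1.8]
finger_gap: 0.0052
gripper_force: 59.3
```

```bash
python3 -m creep '{"translation":[[0.001,-0.0003,0],[0.002,-0.0005,0],[0.002,-0.0005,0]],"dr":[[0,0,0],[0,0,0],[0,0,0]],"grip":[0,0,0]}'
```

```text
clock: 19.12
tool_pos: [0.6143, 0.155, 0.2051]
tcp_rot: [3.142, -0.0, 1.308]
contact_force: [-0.3, -0.0, -2.9]
finger_gap: 0.005
gripper_force: 59.3
```

```bash
python3 -m creep '{"translation":[[0.001,-0.0003,0],[0.0015,-0.0004,0],[0.0015,-0.0004,0]],"dr":[[0,0,0],[0,0,0],[0,0,0]],"grip":[0,0,0]}'
```

```text
clock: 19.5
tool_pos: [0.6158, 0.1546, 0.2051]
tcp_rot: [-3.142, 0.0, 1.308]
contact_force: [0.3, 0.2, -1.5]
finger_gap: 0.0053
gripper_force: 59.3
```

```bash
python3 -m creep '{"translation":[[0.001,-0.0003,0],[0.0015,-0.0004,0],[0.0015,-0.0004,0]],"dr":[[0,0,0],[0,0,0],[0,0,0]],"grip":[0,0,0]}'
```

```text
clock: 19.88
tool_pos: [0.6163, 0.1545, 0.205]
tcp_rot: [-3.14, 0.0, 1.308]
contact_force: [-4.8, 1.7, -1.5]
finger_gap: 0.0048
gripper_force: 59.5
```

```bash
python3 -m creep '{"translation":[[0.001,-0.0003,0],[0.0015,-0.0004,0],[0.0015,-0.0004,0]],"dr":[[0,0,0],[0,0,0],[0,0,0]],"grip":[0,0,0]}'
```

```text
clock: 20.25
tool_pos: [0.6165, 0.1544, 0.205]
tcp_rot: [-3.137, 0.0, 1.308]
contact_force: [-7.7, 1.9, 1.5]
finger_gap: 0.0048
gripper_force: 59.7
```

```bash
python3 -m creep '{"translation":[[-0.002,0.0005,0],[-0.003,0.0008,0],[-0.003,0.0008,-0.0015],[-0.003,0.0008,-0.003],[-0.003,0.0008,-0.003]],"dr":[[0,0,0],[0,0,0],[0,0,0],[0,0,0],[0,0,0]],"grip":[0,0,0,0,0]}'
```

```text
clock: 20.88
tool_pos: [0.6162, 0.1546, 0.2021]
tcp_rot: [3.141, -0.0, 1.308]
contact_force: [-0.3, 0.7, -2.3]
finger_gap: 0.0051
gripper_force: 59.4
```

```bash
python3 -m creep '{"translation":[[0,0,-0.0005],[0,0,-0.001],[0,0,-0.001]],"dr":[[0,0,0],[0,0,0],[0,0,0]],"grip":[0,0,0]}'
```

```text
clock: 21.25
tool_pos: [0.6163, 0.1548, 0.2016]
tcp_rot: [3.14, -0.001, 1.308]
contact_force: [-0.4, 0.2, 0.3]
finger_gap: 0.0048
gripper_force: 59.8
```

```bash
python3 -m creep '{"translation":[[0,0,0],[0,0,0],[0,0,0],[0,0,0],[0,0,0],[0,0,0]],"dr":[[0,0,0],[0,0,0],[0,0,0],[0,0,0],[0,0,0],[0,0,0]],"grip":[0,0.006,0.007,0.008,0.009,0.01]}' 20
python3 - <<'E'
from h import *
import pickle
for n in("scene","top"):
    s=r.snapshot(n);pickle.dump(s,open(n+"5.pkl","wb"))
    x0,y0,x1,y1=(315,200,395,280) if n=="scene" else (180,110,260,190)
    im=cv2.resize(s["color"][y0:y1,x0:x1,::-1],None,fx=5,fy=5,interpolation=cv2.INTER_CUBIC)
    o=im if n=="scene" else np.hstack([o,im])
cv2.imwrite("pics/rel.png",o)
E
```

```text
clock: 22.0
tool_pos: [0.6158, 0.1546, 0.2011]
tcp_rot: [-3.142, 0.0, 1.308]
contact_force: [-0.2, -0.2, -0.1]
finger_gap: 0.01
gripper_force: 0.0
```

View pics/rel.png

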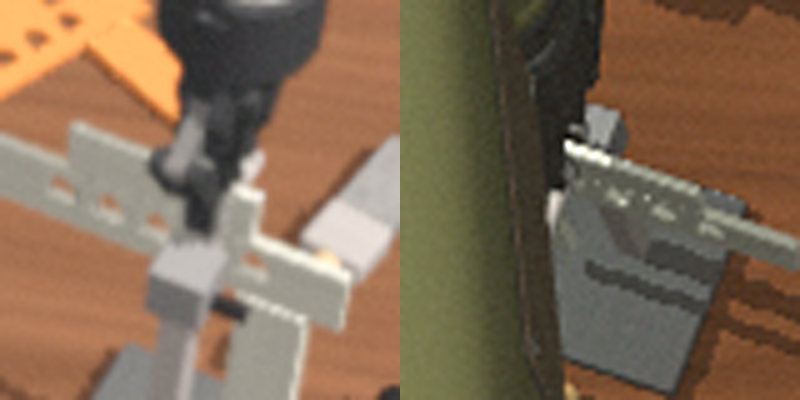

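The crop shows the rest hanging level on the peg, its bar right at the block and collar, and the fingers just clear. I'll open wider and withdraw straight up.

```bash
python3 -m creep '{"translation":[[0,0,0],[0,0,0],[0,0,0],[0,0,0.004],[0,0,0.01],[0,0,0.02],[0,0,0.04],[0,0,0.07],[0,0,0.11],[0,0,0.14],[0,0,0.14],[-0.05,-0.02,0.14],[-0.1,-0.06,0.14],[-0.14,-0.1,0.14],[-0.17,-0.14,0.14],[-0.2,-0.19,0.14],[-0.22,-0.24,0.14],[-0.22,-0.24,0.14],[-0.22,-0.24,0.14],[-0.22,-0.24,0.14]],"dr":[[0,0,0],[0,0,0],[0,0,0],[0,0,0],[0,0,0],[0,0,0],[0,0,0],[0,0,0],[0,0,0],[0,0,0],[0,0,0],[0,0,0],[0,0,0],[0,0,0],[0,0,0],[0,0,0],[0,0,0],[0,0,0],[0,0,0],[0,0,0]],"grip":[0.014,0.02,0.025,0.03,0.03,0.03,0.03,0.03,0.03,0.03,0.03,0.03,0.03,0.03,0.03,0.03,0.03,0.03,0.03,0.03]}'
python3 - <<'E'
from h import *
import time,pickle
P=[]
for n in("scene","top"):
    s=r.snapshot(n);pickle.dump(s,open(n+"6.pkl","wb"))
    x0,y0,x1,y1=(315,200,395,280) if n=="scene" else (180,110,260,190)
    im=cv2.resize(s["color"][y0:y1,x0:x1,::-1],None,fx=5,fy=5,interpolation=cv2.INTER_CUBIC)
    o=im if n=="scene" else np.hstack([o,im])
cv2.imwrite("pics/end.png",o)
a=pickle.load(open("scene6.pkl","rb"))["color"].astype(int)
b=r.snapshot("scene")["color"].astype(int);print("motion px",(np.abs(a-b)[200:280,315:395].sum(2)>90).sum())
E
```

```text
clock: 24.6
tool_pos: [0.3962, -0.0843, 0.3407]
tcp_rot: [-3.141, -0.0, 1.31]
contact_force: [0.0, 0.2, 0.0]
finger_gap: 0.0301
gripper_force: 0.0
motion px 0
```

View pics/end.png

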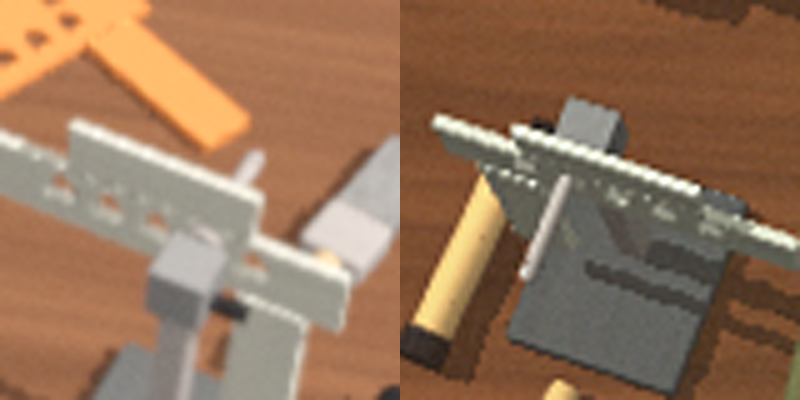

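The crop shows the rest hanging on the peg by the fourth hole, against the collar, level and clear of the hand. I'll wait briefly, check it is still, then hand in.

```bash
python3 -m creep '{"translation":[[0,0,0],[0,0,0],[0,0,0],[0,0,0],[0,0,0],[0,0,0],[0,0,0],[0,0,0],[0,0,0],[0,0,0]],"dr":[[0,0,0],[0,0,0],[0,0,0],[0,0,0],[0,0,0],[0,0,0],[0,0,0],[0,0,0],[0,0,0],[0,0,0]],"grip":[0.03,0.03,0.03,0.03,0.03,0.03,0.03,0.03,0.03,0.03]}' >/dev/null
python3 - <<'E'
from h import *
import pickle
a=pickle.load(open("scene6.pkl","rb"))["color"].astype(int);b=r.snapshot("scene")["color"].astype(int)
m=(np.abs(a-b)[180:300,300:410].sum(2)>90).sum();print("motion",m)
if m<5: print(r.job_done())
E
```

```text
motion 0
the job is handed in; nothing more can be done
None
```

The front rest hangs still and level on the peg by its balance hole (the one 26 mm towards the leg), back against the collar, with the hand clear. The other rest was left in the rear slot, and the job was handed in at about 26 s.

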